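# Lock the lamp head into the light console and run it from the covered button

### The arm

A 7-joint arm with a two-finger parallel gripper is mounted at the origin on a cart in front of the work surface, level with it; the furniture and walls round the work are solid. World frame = base frame: x ahead of the robot, y to its left, z up, the work surface at z = 0. Lengths are in m, angles in rad, forces in N, time in s.
With the tool pointing down it reaches from about 0.425 to 0.875 m from the base axis. Payload 4.7 kg.
Tool frame: the origin (TCP) lies at the very end of the fingers, on their centre line; the grasp point (between the pads) lies behind it (ctrl.tcp_to_grasp is the z of the grasp point in the tool frame, in m); z points along the fingers, y is the line along which they close (so a half turn about z gives the same grasp; the last joint's range is limited). The gripper opens to 87 mm and grips with 3 to 60 N. Pads are 19 mm wide; open, the fingers measure 117 mm over their backs; the gripper's body (75 mm by 190 mm) begins 51 mm behind the grasp point.
Start: joints at [1.169, 0.321, -0.07, 1.45, 0.023, 1.371, -0.057], TCP at [0.263, -0.595, 0.223] pointing down, gripper open.
Joint ranges: [-2.86, 2.86], [-0.3, 2.09], [-1.38, 1.24], [0.06, 2.45], [-1.56, 4.7], [0.09, 2.05], [-2.69, 2.69]. Speed limits (rad/s): [2.57, 2.57, 3.14, 3.14, 3.14, 3.14, 3.14].

### API

Orientations are given as a rotation vector (axis times angle).
In Python, from bench import ctrl gives the robot as it stands.
- The arm moves only by the tool step_arm, never from a script. Its argument "targets" is a list of rows, each a list of 7 numbers: the shift along the world's x, y, z in cm, then the turn, a rotation vector about the world's x, y, z in degrees, then the opening, from 0 (shut) to 1 (fully open). A call has exactly 5 rows; each row shifts and turns the commanded pose from where the row before left it; what a row does not reach is not made up. A row lasts 1/12 s, in which the tool goes at most 41.7 mm and 7.16 degrees, less where a joint would pass 70% of its speed; a pose out of reach is approached as far as the arm can. A call with a gripper value outside its range is refused whole. The fingers move at their own pace and stop on an object; "force" is the grip in N (left out, the last holds). Time passes only in rows, so rows that do not move let the fingers close, or fill a call up. It gives the time, the measured TCP pose, the force, the opening and the grip force at its end, in the units of the state.
- ctrl.get_state(): the state, without advancing time (a new reading comes with each control period).
- ctrl.get_image(name): name is "scene" or "side" or "wrist"; returns (picture, depth): 480x640x3 uint8, red, green, blue; 480x640 float32, m along the optical axis (not along the pixel's ray), 0 where there is no reading.
- ctrl.camera_params(name): a dict with "intrinsics" (3x3 intrinsics, pixels), "distortion" ([k1, k2, p1, p2, k3] as OpenCV has them; the pictures are not rectified), "rvec" (rotation vector, rad) and "tvec" (3), from world to camera coordinates, as OpenCV has them; the wrist camera has in their place "hand_eye" (4x4, takes a point from camera to tool coordinates, whose origin is the TCP and whose axes are the flange's). Camera axes: x right, y down, z forward; pixel columns grow to the right and rows downward; lengths in m; the calibration is good to about 2 mm. A picture is of the moment at which its call begins: read the wrist's pose just before it. camera_params takes no time and is no camera call.
- ctrl.close_job(): hands the job in; it is judged then, once.
The state is a dict: "time": time; "joint_positions": joint angles; "qd": joint speeds; "joint_torque": joint torques, N m; "position": TCP position; "tool_rot": TCP orientation; "ft_force": force on the tool from outside, world axes, zero at the start; "torque": the same for the moment, N m; "grip_width": opening from 0.0 (shut) to 1.0 (fully open); "grip_force": force on a finger pad.
Only numpy, scipy, OpenCV 4.12 (cv2) and the standard library are available. Lean on these libraries where they do the work, as an engineer would, in place of code of your own. Each camera call takes 0.05 s, during which the arm holds its last target. There are 200 camera calls.

### The job

Lift the two-sided lamp head out of its blue parking dock, drop its T-foot into the slot of the white console until the collar sits on the plate, and twist it a quarter turn so that it locks. Then slide the grey dust cover fully open, push the red button all the way down, and slide the cover fully shut again. Leave the jar, the tape roll and the spare eyepiece where they are.

Things in the scene. Friction and masses are not known exactly. Their poses are not given: they have to be found in the camera images.
- console: Fixed white light console, 130 mm (its x) by 200 mm (its y), top at 40 mm; origin at the centre of its underside, z up. Its y+ half is an aluminium plate with a slot along the console's x; blue marks at the slot's ends mean entry, green marks beside it mean locked. Its y- half carries the red button under a sliding dust cover.
- socket (a point): Centre of the slot at the plate's top (console frame 0, 52.5, 40 mm); axes as the console's. The through slot is 66 mm (x) by 22 mm (y) in a plate 8 mm thick; below is a hollow bay 26 mm deep and at least 80 mm across, in which a T-foot turns freely either way, without stops.
- lamp_head: Loose lamp head, about 160 g, 77 mm high; origin at the centre of the foot's underside, z up. Foot: steel bar 60 (x) by 16 (y) by 10 mm high; shank 16 mm thick; collar disc 56 mm across, 6 mm thick; then a black block 60 (x) by 26 mm (y), from 27 to 77 mm above the origin, with a pale light panel on both broad faces. Grip it across the 26 mm.
- lamp_collar (a point): Centre of the underside of the collar, 21 mm above the lamp head's origin; axes as the lamp head's. Seated, it meets point socket and the foot has 3 mm of play under the plate. The foot goes in with its x along the console's x (either way round) and is locked when its x lies along the console's y (turned either way).
- dock: Fixed blue parking dock, 92 mm (x) by 62 mm (y) by 30 mm high, with a pocket 66 by 22 mm (long way along its x); origin at the centre of its underside. The lamp head starts upright in it, its foot in the pocket and its collar on the dock's top; lift it straight up, at least 25 mm, to clear.
- dust_cover (a joint): How far the dust cover is slid open, m: 0 shut (over the button), 0.066 fully open. It opens along the console's x+ (away from the console's front) with about 1.5 N of friction and stays where it is left.
- cover_grip (a point): Centre of the top of the orange grip ridge on the grey dust cover, 80 mm above the table: ridge 12 mm thick (console x), 44 mm long (console y), 22 mm high above the cover plate (60 by 62 mm, top 58 mm above the table). Moves with the cover; axes as the console's.
- start_button (a joint): How far the red button is pressed, m: 0 up, 0.006 fully down; sprung, about 5 N when fully down.
- button_top (a point): Centre of the top of the red button (32 mm across, 50 mm above the table when up; console frame -32, -55, 50 mm). It moves straight down, its black surround is 7 mm lower, and it springs back. The rails at its two sides (console y) are 62 mm apart, tops 50 mm above the table.
- specimen_jar: Bystander: white lidded specimen jar, 50 mm across, 58 mm high; origin under its centre.
- tape: Bystander: roll of white tape lying flat, 66 mm across, 19 mm high; origin under its centre.
- eyepiece: Bystander: black spare eyepiece standing up, 38 mm across, 52 mm high; origin under its centre.
Not all that is in view belongs to the job. Leave any green or yellow look-alike of the lamp_head alone.

How it is judged:
By the outcome, as a careful person would: the job done as asked, in the order asked, and still so for the second after the job is handed in, with the robot touching nothing.
It also fails if it takes over 72 s, if anything falls off the work surface, if the arm or the gripper's body presses on something with over 40 N, if the wrist force passes 120 N, or if a joint passes its speed limit or range.

## Working session

There is one attempt and no reset: what is moved stays moved. The work goes in short steps, Python scripts to look and compute and a tool call to move; the robot and the scene stay as the last step left them, time stands still between calls to the robot, and variables do not carry over. Pictures are saved under pics/ and viewed, at most 12 in all, crops included, and the job is handed in when it is done.

Besides the shell and the picture viewer there is one more tool, called after "Request:" as a command line: name --pt "numbers of a row" for each row, then --argument value for the rest. step_arm: Moves the arm, as the interface text tells. Its arguments: {"type":"object","properties":{"targets":{"type":"array"},"force":{"type":"number"}},"required":["targets"]}

```bash
ls; mkdir -p pics
python3 - <<'E'
from bench import ctrl
import cv2,numpy as np
s=ctrl.get_state();print(s['time'],s['position'],s['tool_rot'],s['grip_width'],ctrl.tcp_to_grasp)
for n in['scene','side']:
    im,d=ctrl.get_image(n);cv2.imwrite(f'pics/{n}0.png',im[:,:,::-1]);np.save(f'pics/{n}0.npy',d)
    p=ctrl.camera_params(n);print(n,p)
E
```

```text
pics
0.0 [ 0.2622647  -0.59415582  0.22146678] [-3.07216043e+00 -6.48080314e-01  7.74092143e-04] 1.000750195041237 -0.0187
scene {'intrinsics': array([[450.20567631,   0.        , 314.64811014],
       [  0.        , 450.20567631, 236.02013979],
       [  0.        ,   0.        ,   1.        ]]), 'distortion': array([0.01449984, 0.        , 0.        , 0.        , 0.        ]), 'rvec': array([ 0.75820525, -2.56094438,  1.16206727]), 'tvec': array([0.49462956, 0.21965789, 1.04082844])}
side {'intrinsics': array([[519.05114375,   0.        , 327.18947073],
       [  0.        , 519.05114375, 241.30092029],
       [  0.        ,   0.        ,   1.        ]]), 'distortion': array([-0.00476041,  0.        ,  0.        ,  0.        ,  0.        ]), 'rvec': array([ 1.98247666, -0.19461202,  0.12606155]), 'tvec': array([-0.51947134,  0.14134085,  1.1555777 ])}
```

View pics/scene0.png

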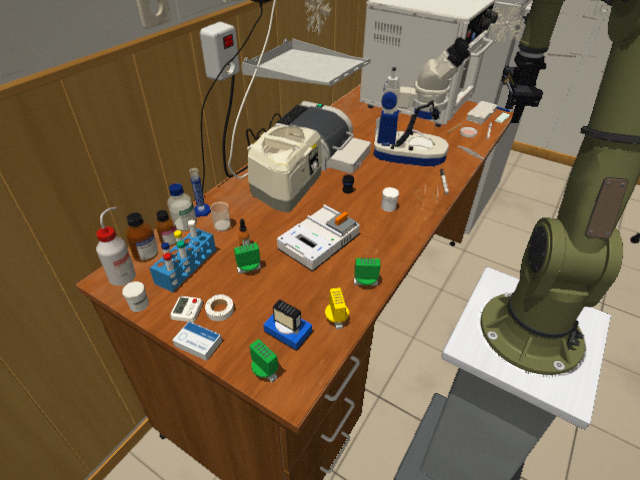

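View pics/side0.png

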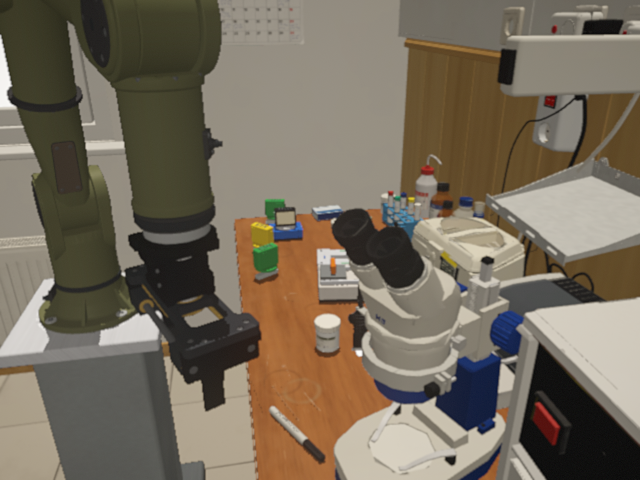

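The scene view shows the lamp candidates: a black block with pale panel in the blue dock (287,318), green look-alikes at (247,257), (367,270), (264,358), and a yellow one at (337,307). By the description I choose the black one in the blue dock. The console is at (318,237), with the orange grip at (341,217). The jar is at (390,200), the tape at (219,307) and the eyepiece at (348,184).

```bash
cat > h.py <<'E'
import cv2,numpy as np
from bench import ctrl
from scipy.spatial.transform import Rotation as R
def cam(n,s=None):
    p=ctrl.camera_params(n);K,D=p['intrinsics'],p['distortion']
    if n=='wrist':
        T=np.eye(4);T[:3,:3]=R.from_rotvec(s['tool_rot']).as_matrix();T[:3,3]=s['position'];T=T@p['hand_eye']
        Rm=T[:3,:3].T;t=-Rm@T[:3,3]
    else: Rm=cv2.Rodrigues(p['rvec'])[0];t=np.ravel(p['tvec'])
    return K,D,Rm,t
def plane(c,px,z):
    K,D,Rm,t=c;u=cv2.undistortPoints(np.float64(px).reshape(-1,1,2),K,D)[:,0]
    r=np.c_[u,np.ones(len(u))]@Rm;o=-Rm.T@t
    return o+r*((z-o[2])/r[:,2])[:,None]
def proj(c,P):
    K,D,Rm,t=c;return cv2.projectPoints(np.float64(P).reshape(-1,1,3),cv2.Rodrigues(Rm)[0],t,K,D)[0][:,0]
E
python3 - <<'E'
import cv2
im=cv2.imread('pics/scene0.png')
a=im[290:350,255:320];b=im[200:272,270:366]
cv2.imwrite('pics/c1.png',cv2.resize(a,None,fx=8,fy=8,interpolation=cv2.INTER_CUBIC))
cv2.imwrite('pics/c2.png',cv2.resize(b,None,fx=8,fy=8,interpolation=cv2.INTER_CUBIC))
E
```

```text
(no output)
```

View pics/c1.png

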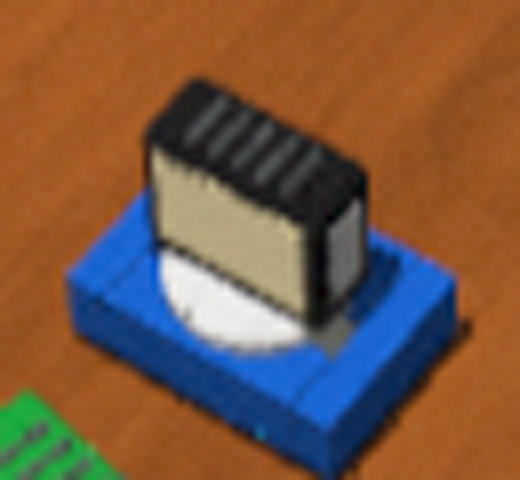

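View pics/c2.png

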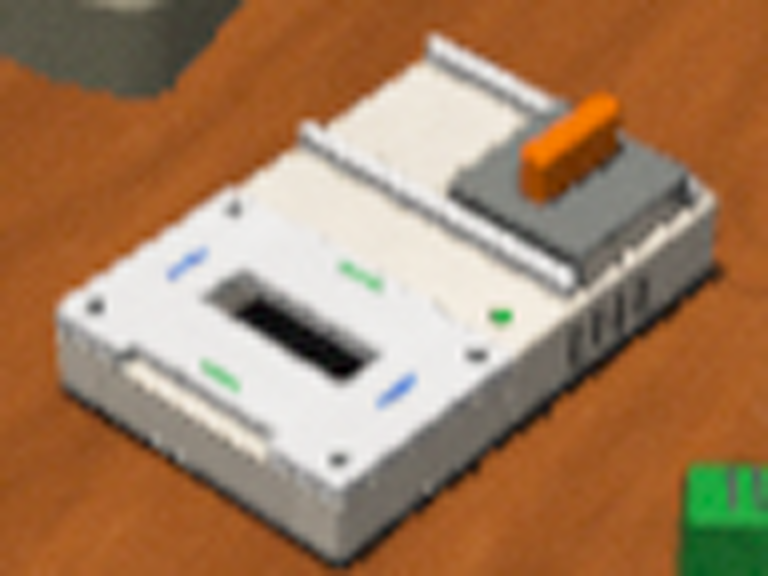

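Close crop c1: the black block's top corners are at (148,138), (200,80), (366,175), (310,222). It has a pale panel and a white collar on the blue dock, so the choice holds. Crop c2: the slot corners are at (205,297), (245,272), (380,352), (342,382). The shut cover has its orange ridge at about (570,130).

Run:
```python
from h import *
from scipy.optimize import least_squares
c=cam('scene')
def fit(crop,off,M,p0):
    px=np.float64(crop)/8+off-0.44; M=np.float64(M)/1000
    def f(p):
        P=np.c_[R.from_euler('z',p[2]).apply(M)+[p[0],p[1],0]]
        return (proj(c,P)-px).ravel()
    r=least_squares(f,p0);return r.x,np.sqrt(np.mean(r.fun**2))
o1=(255,290);o2=(270,200)
L=plane(c,np.array([[148,138],[200,80],[366,175],[310,222]])/8+o1,.086);print(L)
S=plane(c,np.array([[205,297],[245,272],[380,352],[342,382],[58,308],[340,490],[715,200]])/8+o2,.04);print(S)
yaw=lambda v:np.arctan2(v[1],v[0])
print('lamp',L.mean(0),np.degrees(yaw(L[3]-L[0])),np.degrees(yaw(L[2]-L[1])))
print('slot',S[:4].mean(0),np.degrees(yaw(S[3]-S[0])),np.degrees(yaw(S[2]-S[1])), 'edge',np.degrees(yaw(S[6]-S[5])),np.linalg.norm(S[6]-S[5]),np.linalg.norm(S[5]-S[4]))
# console frame: front = x-. cover opens x+, toward free rails (upper left)
x0=S[0]-S[3];th=yaw(x0)
r=fit([[58,308],[340,490],[715,200],[205,297],[245,272],[380,352],[342,382]],o2,
 [[65,100,40],[-65,100,40],[-65,-100,40],[33,63.5,40],[33,41.5,40],[-33,41.5,40],[-33,63.5,40]],[S[0][0],S[0][1],th]);print('console',r,np.degrees(r[0][2]))
p=r[0];Q=R.from_euler('z',p[2])
for n,v in dict(sock=[0,.0525,.04],grip=[-.032,-.055,.08]).items():
    w=Q.apply(v)+[p[0],p[1],0];print(n,w,(proj(c,w)-o2)*8)
for n in[1]:
    r=fit([[148,138],[200,80],[366,175],[310,222],[68,280],[325,430],[458,278]],o1,
 [[30,13,86],[30,-13,86],[-30,-13,86],[-30,13,86],[46,31,30],[-46,31,30],[-46,-31,30]],[L[:,0].mean(),L[:,1].mean(),yaw(L[0]-L[3])]);print('lamp',r,np.degrees(r[0][2]))
for n,q,z in[('jar',(390,190),.058),('tape',(219,303),.019),('eye',(348,178),.052),('gr',(368,262),.08),('gr2',(247,246),.08),('yel',(337,295),.08),('printer',(270,205),0)]:print(n,plane(c,[q],z)[0].round(3))
s=ctrl.get_state();print(R.from_rotvec(s['tool_rot']).as_matrix().round(3))
```

```text
[[0.48928784 0.31991551 0.086     ]
 [0.48960054 0.29558786 0.086     ]
 [0.4324694  0.29816046 0.086     ]
 [0.43602043 0.31942693 0.086     ]]
[[ 0.61070007  0.06162005  0.04      ]
 [ 0.60660754  0.04349156  0.04      ]
 [ 0.54605666  0.05248036  0.04      ]
 [ 0.54863872  0.07177981  0.04      ]
 [ 0.64907369  0.093447    0.04      ]
 [ 0.52144697  0.11478801  0.04      ]
 [ 0.49040156 -0.0785092   0.04      ]]
lamp [0.46184455 0.30827269 0.086     ] -179.47448368092955 177.42173247532486
slot [0.57800075 0.05734294 0.04      ] 170.70285694724075 171.55608578965288 edge -99.124333456761 0.1957744350665625 0.12939868684851605
console (array([ 0.57169202,  0.00504877, -0.16068618]), np.float64(0.5108751328597116)) -9.206639806535454
sock [0.58009179 0.05687245 0.04      ] [[287.82228607 322.11593902]]
grip [ 0.5313045  -0.04412285  0.08      ] [[569.68051948 122.08940661]]
lamp (array([ 0.46386389,  0.30730774, -0.02866826]), np.float64(0.721488794167529)) -1.6425702016568786
jar [ 0.483 -0.255  0.058]
tape [0.642 0.338 0.019]
eye [ 0.625 -0.249  0.052]
gr [0.385 0.077 0.08 ]
gr2 [0.667 0.193 0.08 ]
yel [0.394 0.21  0.08 ]
printer [ 0.789 -0.056  0.   ]
[[ 0.915  0.404 -0.001]
 [ 0.404 -0.915  0.002]
 [-0.    -0.002 -1.   ]]
```

Run:
```python
from h import *
H={}
for n in['scene','side']:
    d=np.load(f'pics/{n}0.npy');K,D,Rm,t=cam(n)
    v,u=np.mgrid[0:480:2,0:640:2];dd=d[::2,::2].ravel();px=np.c_[u.ravel(),v.ravel()].astype(float)
    q=cv2.undistortPoints(px.reshape(-1,1,2),K,D)[:,0];P=(np.c_[q,np.ones(len(q))]*dd[:,None]-t)@Rm
    P=P[(dd>0)&(P[:,2]>.1)&(P[:,2]<.6)]
    for p in P:
        k=(int(p[0]//.1),int(p[1]//.1));H[k]=max(H.get(k,0),p[2])
print('y\\x',[x/10 for x in range(1,10)])
for y in range(-9,6):print(y/10,[round(H.get((x,y),0),2) for x in range(1,10)])
c=cam('scene')
print(plane(c,[(264,347)],.08),plane(c,[(264,377)],0))
```

```text
y\x [0.1, 0.2, 0.3, 0.4, 0.5, 0.6, 0.7, 0.8, 0.9]
-0.9 [0, 0, 0, np.float64(0.59), np.float64(0.59), np.float64(0.41), np.float64(0.41), np.float64(0.41), np.float64(0.24)]
-0.8 [0, 0, 0, 0, np.float64(0.41), np.float64(0.41), np.float64(0.41), np.float64(0.41), np.float64(0.4)]
-0.7 [0, np.float64(0.6), np.float64(0.6), np.float64(0.4), np.float64(0.37), 0, 0, 0, np.float64(0.44)]
-0.6 [np.float64(0.6), np.float64(0.6), np.float64(0.55), np.float64(0.4), np.float64(0.36), np.float64(0.31), np.float64(0.32), np.float64(0.33), np.float64(0.44)]
-0.5 [np.float64(0.6), np.float64(0.33), 0, np.float64(0.26), np.float64(0.24), np.float64(0.25), np.float64(0.32), np.float64(0.31), np.float64(0.35)]
-0.4 [0, 0, 0, 0, 0, 0, np.float64(0.32), np.float64(0.31), np.float64(0.6)]
-0.3 [0, 0, 0, 0, 0, 0, np.float64(0.31), np.float64(0.33), np.float64(0.6)]
-0.2 [0, 0, 0, 0, 0, 0, np.float64(0.18), np.float64(0.18), np.float64(0.6)]
-0.1 [0, 0, 0, 0, 0, 0, np.float64(0.18), np.float64(0.18), np.float64(0.6)]
0.0 [0, 0, 0, 0, 0, 0, 0, 0, np.float64(0.6)]
0.1 [0, 0, 0, 0, 0, 0, 0, 0, np.float64(0.6)]
0.2 [0, 0, 0, 0, 0, 0, np.float64(0.11), np.float64(0.11), np.float64(0.6)]
0.3 [0, 0, 0, 0, 0, 0, np.float64(0.11), np.float64(0.14), np.float64(0.6)]
0.4 [0, 0, 0, 0, 0, 0, 0, np.float64(0.12), np.float64(0.6)]
0.5 [0, 0, 0, 0, 0, 0, 0, 0, np.float64(0.59)]
[[0.44682206 0.40916262 0.08      ]] [[0.43987716 0.42701767 0.        ]]
```

Request:
step_arm --pt "0.2 3.9 0 0 0 0 0.6" --pt "0.2 3.9 0 0 0 0 0.6" --pt "0.4 4.0 0 0 0 0 0.6" --pt "1.0 3.9 0 0 0 0 0.6" --pt "1.0 3.9 0 0 0 0 0.6"

```text
time: 0.52
position: [0.2901, -0.3967, 0.222]
tool_rot: [-3.074, -0.647, 0.001]
ft_force: [1.5, -0.5, 1.5]
grip_width: 0.708
grip_force: 0.0
```

Request:
step_arm --pt "1.0 3.7 0 0 0 7 0.6" --pt "2.1 3.3 0 0 0 7 0.6" --pt "2.1 3.3 0 0 0 7 0.6" --pt "2.1 3.3 0 0 0 7 0.6" --pt "2.1 3.3 0 0 0 7 0.6"

```text
time: 0.93
position: [0.3849, -0.2278, 0.2225]
tool_rot: [2.732, 1.55, -0.0]
ft_force: [1.0, -0.2, 0.5]
grip_width: 0.602
grip_force: 0.0
```

Request:
step_arm --pt "2.1 3.3 0 0 0 7 0.6" --pt "2.1 3.3 0 0 0 7 0.6" --pt "2.1 3.3 0 0 0 7 0.6" --pt "1.5 3.3 0 0 0 7 0.6" --pt "0 3.6 0 0 0 7 0.6"

```text
time: 1.35
position: [0.4644, -0.0598, 0.2223]
tool_rot: [2.138, 2.301, 0.003]
ft_force: [0.2, 0.4, 0.3]
grip_width: 0.6
grip_force: 0.0
```

Request:
step_arm --pt "0 3.6 0 0 0 7 0.6" --pt "0 3.6 0 0 0 7 0.6" --pt "0 3.6 0 0 0 7 0.6" --pt "0 3.6 0 0 0 7 0.6" --pt "0 3.6 0 0 0 7 0.6"

```text
time: 1.77
position: [0.462, 0.12, 0.2225]
tool_rot: [1.348, 2.837, -0.001]
ft_force: [0.5, -0.3, -0.8]
grip_width: 0.599
grip_force: 0.0
```

Request:
step_arm --pt "0 3.7 0 0 0 7 0.6" --pt "0 3.7 0 0 0 7 0.6" --pt "0 3.7 0 0 0 7 0.6" --pt "0 3.7 0 0 0 7 0.6" --pt "0 3.7 0 0 0 7 0.6"

```text
time: 2.18
position: [0.4622, 0.3048, 0.2225]
tool_rot: [0.434, 3.111, -0.001]
ft_force: [1.1, -0.4, 1.1]
grip_width: 0.6
grip_force: 0.0
```

Request:
step_arm --pt "0.1 0.2 -0.5 0 0 7 0.6" --pt "0 0 -0.5 0 0 7 0.6" --pt "0 0 0 0 0 0.6 0.6" --pt "0 0 0 0 0 0 0.6" --pt "0 0 0 0 0 0 0.6"

```text
time: 2.6
position: [0.4637, 0.3047, 0.2126]
tool_rot: [-0.05, -3.141, 0.0]
ft_force: [0.3, -1.6, 0.5]
grip_width: 0.6
grip_force: 0.0
```

Run:
```python
from h import *
s=ctrl.get_state();print(s['position'],s['tool_rot'],s['joint_positions'])
im,d=ctrl.get_image('wrist');cv2.imwrite('pics/w1.png',im[:,:,::-1])
c=cam('wrist',s);Q=R.from_euler('z',-1.6,degrees=True)
print(proj(c,Q.apply([[.03,.013,.086],[.03,-.013,.086],[-.03,-.013,.086],[-.03,.013,.086]])+[.4635,.3075,0]))
```

```text
[0.46374897 0.30470984 0.21255569] [-4.95479242e-02 -3.14116499e+00  4.21297635e-04] [ 0.22857881  0.23889947 -0.97994893  1.67819732  0.20375741  1.33357925
  0.75272143]
[[344.77656994 268.46551866]
 [310.01167351 268.55993731]
 [308.93103531 188.94050321]
 [345.82118004 188.83393575]]
```

View pics/w1.png

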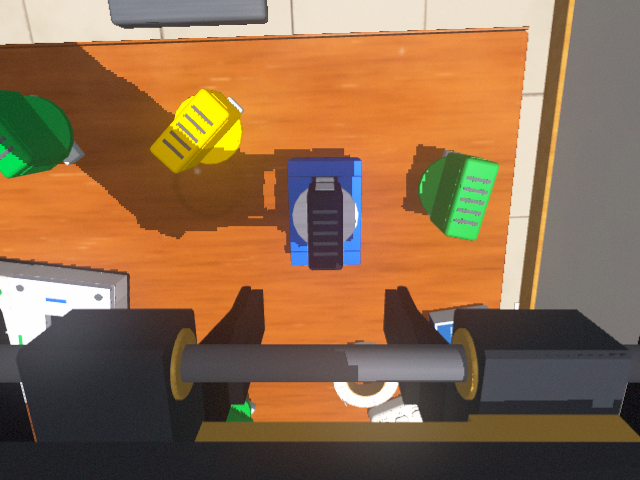

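The wrist view shows the black block's top at columns 308–343 and rows 190–269, within 2 px of the prediction. The green look-alikes are clear of the fingers, so I descend.

Request:
step_arm --pt "0 0.2 -4 0 0 0 0.6" --pt "0 0 -4 0 0 0 0.6" --pt "0 0 -4 0 0 0 0.6" --pt "0 0 -3.2 0 0 0 0.6" --pt "0 0 -1.4 0 0 0 0.6"

```text
time: 3.07
position: [0.4616, 0.3048, 0.0426]
tool_rot: [-0.047, -3.136, 0.005]
ft_force: [-0.6, -1.0, -0.1]
grip_width: 0.601
grip_force: 0.0
```

Request:
step_arm --pt "0 0 0 0 0 0 0.6" --pt "0 0 0 0 0 0 0.2" --pt "0 0 0 0 0 0 0.2" --pt "0 0 0 0 0 0 0.2" --pt "0 0 0 0 0 0 0.2" --force 30

```text
time: 3.48
position: [0.4649, 0.3081, 0.0486]
tool_rot: [0.044, 3.138, 0.002]
ft_force: [-0.3, -0.7, 0.4]
grip_width: 0.382
grip_force: 0.0
```

Request:
step_arm --pt "0 0 0 0 0 0 0.2" --pt "0 0 0 0 0 0 0.2" --pt "0 0 0 0 0 0 0.2" --pt "0 0 0 0 0 0 0.2" --pt "0 0 0 0 0 0 0.2"

```text
time: 3.9
position: [0.4645, 0.307, 0.0479]
tool_rot: [0.044, 3.139, -0.001]
ft_force: [-0.9, -2.4, 7.8]
grip_width: 0.296
grip_force: 30.0
```

Request:
step_arm --pt "0 0 0.4 0 0 0 0.2" --pt "0 0 1 0 0 0 0.2" --pt "0 0 2 0 0 0 0.2" --pt "0 0 2.3 0 0 0 0.2" --pt "0 0 2.3 0 0 0 0.2"

```text
time: 4.32
position: [0.4628, 0.3075, 0.1276]
tool_rot: [-0.042, -3.14, -0.0]
ft_force: [0.6, 0.1, -1.4]
grip_width: 0.293
grip_force: 30.0
```

Run:
```python
from h import *
s=ctrl.get_state();print(s['position'],R.from_rotvec(s['tool_rot']).as_matrix().round(4).tolist(),s['ft_force'],s['grip_force'])
im,d=ctrl.get_image('wrist')
i2,_=ctrl.get_image('scene')
a=cv2.resize(i2[250:370,230:390],None,fx=2.5,fy=2.5)
b=cv2.resize(im,(400,300))
cv2.imwrite('pics/v2.png',np.hstack([a,b])[:,:,::-1])
```

```text
[0.46282629 0.30750363 0.12761817] [[-0.9996, 0.0268, -0.001], [0.0268, 0.9996, 0.0002], [0.001, 0.0002, -1.0]] [ 0.62763787  0.08766658 -1.38217019] 29.999129762873054
```

View pics/v2.png

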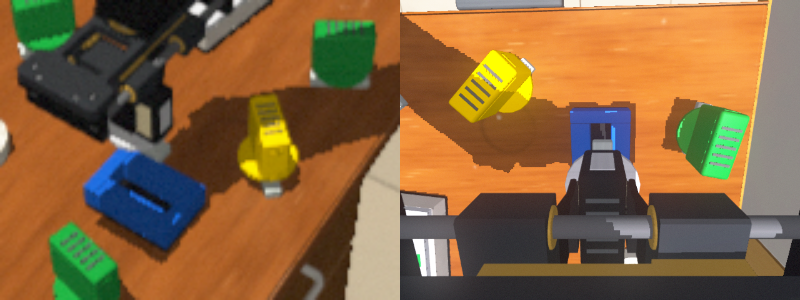

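The scene crop shows the dock pocket empty at (145,195), with the lamp held in the gripper. I move beside the slot next, for one precise look.

Request:
step_arm --pt "2.7 -3 0 0 0 -1.5 0.2" --pt "2.7 -3 0 0 0 -1.5 0.2" --pt "2.7 -3 0 0 0 -1.5 0.2" --pt "2.7 -3 0 0 0 -1.5 0.2" --pt "2.7 -3 0 0 0 -1.6 0.2"

```text
time: 4.83
position: [0.599, 0.1556, 0.1259]
tool_rot: [-0.253, -3.131, 0.001]
ft_force: [0.9, 1.1, -0.8]
grip_width: 0.297
grip_force: 30.0
```

Request:
step_arm --pt "0 0 0 0 0 0 0.2" --pt "0 0 0 0 0 0 0.2" --pt "0 0 0 0 0 0 0.2" --pt "0 0 0 0 0 0 0.2" --pt "0 0 0 0 0 0 0.2"

```text
time: 5.25
position: [0.5974, 0.1591, 0.1265]
tool_rot: [-0.246, -3.132, -0.001]
ft_force: [-0.2, 0.2, -2.0]
grip_width: 0.296
grip_force: 30.0
```

Run:
```python
from h import *
s=ctrl.get_state();print(s['position'],R.from_rotvec(s['tool_rot']).as_matrix().round(4).tolist(),s['ft_force'])
im,d=ctrl.get_image('wrist');cv2.imwrite('pics/w3.png',im[:,:,::-1])
c=cam('wrist',s);Q=R.from_euler('z',-9.2,degrees=True)
print(proj(c,Q.apply([[.033,.0635,.04],[.033,.0415,.04],[-.033,.0415,.04],[-.033,.0635,.04]])+[.5717,.005,0]))
```

```text
[0.59739977 0.1591188  0.12654556] [[-0.9877, 0.1564, -0.0004], [0.1564, 0.9877, 0.0004], [0.0004, 0.0003, -1.0]] [-0.22472311  0.19598747 -1.99812116]
[[181.89664654 293.74559214]
 [148.30874986 293.63817491]
 [135.13342276 194.15538175]
 [171.33901084 194.31094533]]
```

View pics/w3.png

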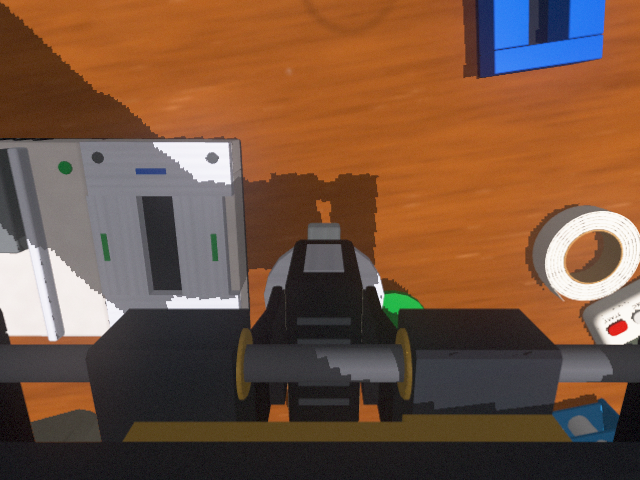

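The slot corners are at (142,196), (174,196), (182,290) and (152,290), and the green marks centre on (159.5,247). That is within about 1 mm of the scene fit, so the socket is at (.580,.057).

Request:
step_arm --pt "-0.4 -3 0 0 0 0 0.2" --pt "-0.5 -3 0 0 0 0 0.2" --pt "-0.5 -2.7 0 0 0 0 0.2" --pt "-0.25 -1.5 0 0 0 -0.2 0.2" --pt "0 0 -1 0 0 0 0.2"

```text
time: 5.72
position: [0.583, 0.0507, 0.118]
tool_rot: [0.264, 3.127, -0.006]
ft_force: [1.2, 0.0, -2.3]
grip_width: 0.295
grip_force: 30.0
```

Request:
step_arm --pt "0 0 -1.5 0 0 0 0.2" --pt "0 0 -1.2 0 0 0 0.2" --pt "0 0 -0.4 0 0 0 0.2" --pt "0 0 0 0 0 0 0.2" --pt "0 0 0 0 0 0 0.2"

```text
time: 6.13
position: [0.5819, 0.0565, 0.0855]
tool_rot: [-0.254, -3.131, -0.001]
ft_force: [0.9, 0.1, -2.6]
grip_width: 0.297
grip_force: 30.0
```

Run:
```python
from h import *
s=ctrl.get_state();print(s['position'],R.from_rotvec(s['tool_rot']).as_matrix().round(4).tolist(),s['ft_force'],s['torque'])
```

```text
[0.58190443 0.05653939 0.08550286] [[-0.9869, 0.1612, -0.0003], [0.1612, 0.9869, 0.0006], [0.0004, 0.0006, -1.0]] [ 0.89103588  0.13661169 -2.57102553] [ 0.08186614 -0.1829558  -0.02374442]
```

Request:
step_arm --pt "-0.05 0 -0.3 0 0 0 0.2" --pt "0 0 -0.3 0 0 0 0.2" --pt "0 0 -0.3 0 0 0 0.2" --pt "0 0 -0.3 0 0 0 0.2" --pt "0 0 0 0 0 0 0.2"

```text
time: 6.55
position: [0.5811, 0.0552, 0.0729]
tool_rot: [-0.257, -3.13, 0.0]
ft_force: [-0.4, -0.1, -1.6]
grip_width: 0.292
grip_force: 30.0
```

Request:
step_arm --pt "0 0 -0.4 0 0 0 0.2" --pt "0 0 -0.4 0 0 0 0.2" --pt "0 0 -0.4 0 0 0 0.2" --pt "0 0 -0.2 0 0 0 0.2" --pt "0 0 0 0 0 0 0.2"

```text
time: 6.97
position: [0.581, 0.0552, 0.0588]
tool_rot: [-0.257, -3.13, 0.0]
ft_force: [-0.1, -0.6, -1.8]
grip_width: 0.299
grip_force: 30.0
```

Request:
step_arm --pt "0 0 -0.1 0 0 0 0.2" --pt "0 0 0 0 0 0 0.2" --pt "0 0 -0.1 0 0 0 0.2" --pt "0 0 0 0 0 0 0.2" --pt "0 0 0 0 0 0 0.2"

```text
time: 7.38
position: [0.5818, 0.0554, 0.058]
tool_rot: [0.257, 3.13, 0.0]
ft_force: [-0.9, 0.4, -0.3]
grip_width: 0.296
grip_force: 30.0
```

Request:
step_arm --pt "0 0 0 0 0 -5 0.2" --pt "0 0 0 0 0 -5 0.2" --pt "0 0 0 0 0 -5 0.2" --pt "0 0 0 0 0 -5 0.2" --pt "0 0 0 0 0 -5 0.2"

```text
time: 7.8
position: [0.5822, 0.0553, 0.058]
tool_rot: [0.934, 2.998, 0.001]
ft_force: [1.0, 0.4, -0.6]
grip_width: 0.299
grip_force: 30.0
```

Request:
step_arm --pt "0 0 0 0 0 -5 0.2" --pt "0 0 0 0 0 -5 0.2" --pt "0 0 0 0 0 -5 0.2" --pt "0 0 0 0 0 -5 0.2" --pt "0 0 0 0 0 -5 0.2"

```text
time: 8.22
position: [0.5822, 0.0551, 0.058]
tool_rot: [1.561, 2.725, 0.001]
ft_force: [1.0, -0.9, -1.0]
grip_width: 0.297
grip_force: 30.0
```

Request:
step_arm --pt "0 0 0 0 0 -5 0.2" --pt "0 0 0 0 0 -5 0.2" --pt "0 0 0 0 0 -5 0.2" --pt "0 0 0 0 0 -5 0.2" --pt "0 0 0 0 0 -5 0.2"

```text
time: 8.63
position: [0.5822, 0.0549, 0.058]
tool_rot: [2.114, 2.322, 0.001]
ft_force: [0.8, -0.4, -0.3]
grip_width: 0.297
grip_force: 30.0
```

Request:
step_arm --pt "0 0 0 0 0 -5 0.2" --pt "0 0 0 0 0 -5 0.2" --pt "0 0 0 0 0 -4.8 0.2" --pt "0 0 0 0 0 0 0.2" --pt "0 0 0 0 0 0 0.2"

```text
time: 9.05
position: [0.5819, 0.0553, 0.0579]
tool_rot: [2.389, 2.039, 0.001]
ft_force: [0.6, -0.9, 0.7]
grip_width: 0.296
grip_force: 30.0
```

Run:
```python
from h import *
s=ctrl.get_state();M=R.from_rotvec(s['tool_rot']).as_matrix();print(s['position'],np.degrees(np.arctan2(M[1,0],M[0,0])),s['ft_force'],s['torque'],s['joint_positions'])
im,d=ctrl.get_image('scene');cv2.imwrite('pics/s4.png',cv2.resize(im[170:290,250:410,::-1],None,fx=4,fy=4))
```

```text
[0.58190451 0.05530289 0.05794637] 80.96760660504681 [ 0.58206824 -0.88778533  0.74497486] [-0.20902795 -0.13686376  0.03552256] [ 0.28721418  0.36339704 -0.50631507  1.78612597  0.20159936  1.04248644
 -0.45113338]
```

View pics/s4.png

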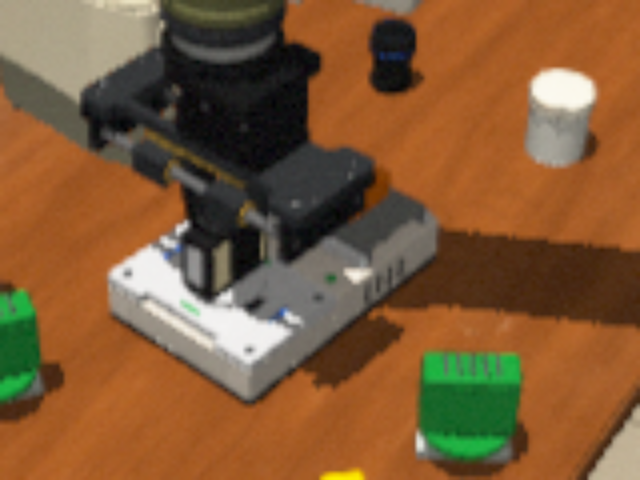

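The crop shows the lamp turned a quarter on the plate at (215,260), its end now toward the green mark. I release it and rise.

Request:
step_arm --pt "0 0 0 0 0 0 0.55" --pt "0 0 0 0 0 0 0.55" --pt "0 0 0 0 0 0 0.55" --pt "0 0 0 0 0 0 0.55" --pt "0 0 0.5 0 0 0 0.55"

```text
time: 9.52
position: [0.5807, 0.0553, 0.0617]
tool_rot: [-2.391, -2.036, 0.002]
ft_force: [0.5, -0.8, -0.3]
grip_width: 0.527
grip_force: 0.0
```

Request:
step_arm --pt "0 0 2 0 0 0 0.55" --pt "0 0 2.5 0 0 0 0.55" --pt "0 0 2 0 0 0 0.55" --pt "-1 -1 1 0 0 0 0.55" --pt "-1.5 -3 0 0 0 0 0.55"

```text
time: 9.93
position: [0.5591, 0.0211, 0.1414]
tool_rot: [2.382, 2.045, 0.012]
ft_force: [0.8, 0.3, 0.6]
grip_width: 0.553
grip_force: 0.0
```

Request:
step_arm --pt "-1.5 -3 0 0 0 0 0.55" --pt "-1 -2.8 0 0 0 0 0.55" --pt "0 0 0 0 0 0 0.55" --pt "0 0 0 0 0 0 0.55" --pt "0 0 0 0 0 0 0.55"

```text
time: 10.35
position: [0.5318, -0.042, 0.138]
tool_rot: [2.392, 2.037, 0.002]
ft_force: [-0.1, 0.5, 0.4]
grip_width: 0.551
grip_force: 0.0
```

Run:
```python
from h import *
s=ctrl.get_state();M=R.from_rotvec(s['tool_rot']).as_matrix();print(s['position'],np.degrees(np.arctan2(M[1,0],M[0,0])),s['ft_force'])
im,d=ctrl.get_image('wrist');cv2.imwrite('pics/w5.png',im[:,:,::-1])
c=cam('wrist',s);Q=R.from_euler('z',-9.2,degrees=True);f=lambda v:proj(c,Q.apply(v)+[.5717,.005,0]).round(1).tolist()
print('lamp top',f([[.013,.0825,.096],[-.013,.0825,.096],[-.013,.0225,.096],[.013,.0225,.096]]),'ridge',f([[-.026,-.033,.08],[-.038,-.033,.08],[-.032,-.055,.08]]))
```

```text
[ 0.53184352 -0.04201471  0.1380316 ] 80.83294220076523 [-0.0864139   0.48362562  0.36597971]
lamp top [[426.9, -16.7], [366.9, -16.7], [362.9, 126.9], [417.4, 126.9]] ridge [[333.8, 230.0], [312.1, 230.0], [322.9, 267.3]]
```

View pics/w5.png

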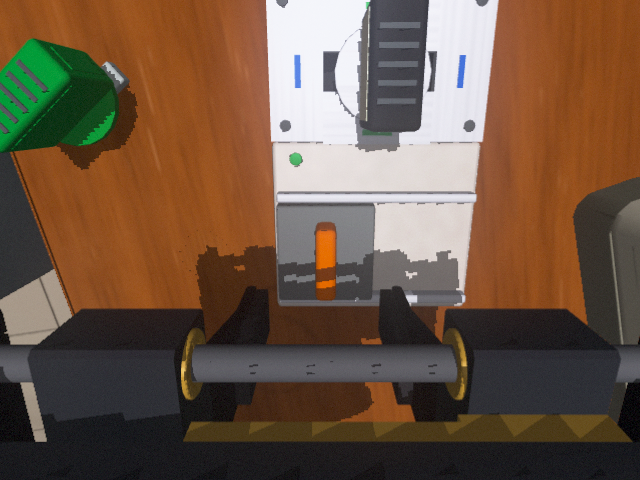

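The wrist view shows the lamp locked across the slot with its collar on the plate, top face at columns 365–422. The orange ridge is at columns 315–336, rows 222–298, about 1 mm from the prediction. I descend onto it.

Request:
step_arm --pt "0.1 0 -3 0 0 0 0.55" --pt "0 0 -2.5 0 0 0 0.55" --pt "0 0 -1.5 0 0 0 0.55" --pt "0 0 -0.4 0 0 0 0.55" --pt "0 0 0 0 0 0 0.55"

```text
time: 10.82
position: [0.5319, -0.041, 0.0625]
tool_rot: [-2.388, -2.038, 0.002]
ft_force: [-0.2, -0.1, 0.8]
grip_width: 0.546
grip_force: 0.0
```

Request:
step_arm --pt "0 0 0 0 0 0 0.05" --pt "0 0 0 0 0 0 0.05" --pt "0 0 0 0 0 0 0.05" --pt "0 0 0 0 0 0 0.05" --pt "0 0 0 0 0 0 0.05" --force 20

```text
time: 11.23
position: [0.5331, -0.0427, 0.0644]
tool_rot: [2.391, 2.036, 0.001]
ft_force: [0.4, -0.8, -0.7]
grip_width: 0.26
grip_force: 0.0
```

Request:
step_arm --pt "0 0 0 0 0 0 0.05" --pt "0 0 0 0 0 0 0.05" --pt "0 0 0 0 0 0 0.05" --pt "0 0 0 0 0 0 0.05" --pt "0 0 0 0 0 0 0.05"

```text
time: 11.65
position: [0.5327, -0.0427, 0.0639]
tool_rot: [2.392, 2.036, 0.0]
ft_force: [-0.5, 0.4, 2.9]
grip_width: 0.136
grip_force: 20.0
```

Request:
step_arm --pt "0.6 -0.1 0 0 0 0 0.05" --pt "1.4 -0.22 0 0 0 0 0.05" --pt "1.5 -0.24 0 0 0 0 0.05" --pt "1.5 -0.24 0 0 0 0 0.05" --pt "1.2 -0.19 0 0 0 0 0.05"

```text
time: 12.07
position: [0.5955, -0.0529, 0.0639]
tool_rot: [2.392, 2.036, -0.0]
ft_force: [-1.6, -0.5, 5.5]
grip_width: 0.138
grip_force: 20.0
```

Request:
step_arm --pt "0.2 -0.03 0 0 0 0 0.05" --pt "0.1 -0.02 0 0 0 0 0.05" --pt "0.1 -0.02 0 0 0 0 0.05" --pt "0 0 0 0 0 0 0.05" --pt "0 0 0 0 0 0 0.05"

```text
time: 12.48
position: [0.5976, -0.0533, 0.0639]
tool_rot: [-2.391, -2.036, 0.003]
ft_force: [-3.5, -0.1, 6.7]
grip_width: 0.138
grip_force: 20.0
```

Request:
step_arm --pt "0.1 -0.02 0 0 0 0 0.05" --pt "0.1 -0.02 0 0 0 0 0.05" --pt "0.1 -0.02 0 0 0 0 0.05" --pt "0 0 0 0 0 0 0.05" --pt "0 0 0 0 0 0 0.05"

```text
time: 12.9
position: [0.5977, -0.0533, 0.0638]
tool_rot: [-2.388, -2.033, 0.01]
ft_force: [-13.5, 1.2, 13.8]
grip_width: 0.136
grip_force: 20.0
```

Request:
step_arm --pt "-0.4 0.06 0 0 0 0 0.4" --pt "0 0 0 0 0 0 0.4" --pt "0 0 0 0 0 0 0.4" --pt "0 0 0 0 0 0 0.4" --pt "0 0 1 0 0 0 0.4"

```text
time: 13.32
position: [0.5961, -0.0533, 0.0717]
tool_rot: [-2.39, -2.035, 0.004]
ft_force: [-0.7, 0.4, -0.9]
grip_width: 0.372
grip_force: 0.0
```

Request:
step_arm --pt "0 0 2 0 0 0 0.4" --pt "0 0 1 0 0 0 0" --pt "-2.5 0.38 0 0 0 0 0" --pt "-2.5 0.38 0 0 0 0 0" --pt "-1.5 0.24 0 0 0 0 0"

```text
time: 13.73
position: [0.5311, -0.0428, 0.1042]
tool_rot: [2.392, 2.037, -0.0]
ft_force: [0.5, -0.1, 0.4]
grip_width: 0.185
grip_force: 0.0
```

Request:
step_arm --pt "0 0 0 0 0 0 0" --pt "0 0 0 0 0 0 0" --pt "0 0 0 0 0 0 0" --pt "0 0 0 0 0 0 0" --pt "0 0 0 0 0 0 0"

```text
time: 14.15
position: [0.5334, -0.0433, 0.1037]
tool_rot: [2.392, 2.036, 0.001]
ft_force: [0.0, 0.3, -0.1]
grip_width: 0.004
grip_force: 0.0
```

Run:
```python
from h import *
s=ctrl.get_state();print(s['position'],s['ft_force'],s['grip_width'])
im,d=ctrl.get_image('wrist');cv2.imwrite('pics/w6.png',im[:,:,::-1])
c=cam('wrist',s);Q=R.from_euler('z',-9.2,degrees=True);print(proj(c,Q.apply([-.032,-.055,.05])+[.5717,.005,0]))
```

```text
[ 0.53344243 -0.04332014  0.10365587] [ 0.03702502  0.33590687 -0.05778784] 0.0042168365332799634
[[319.70886572 268.29548254]]
```

View pics/w6.png

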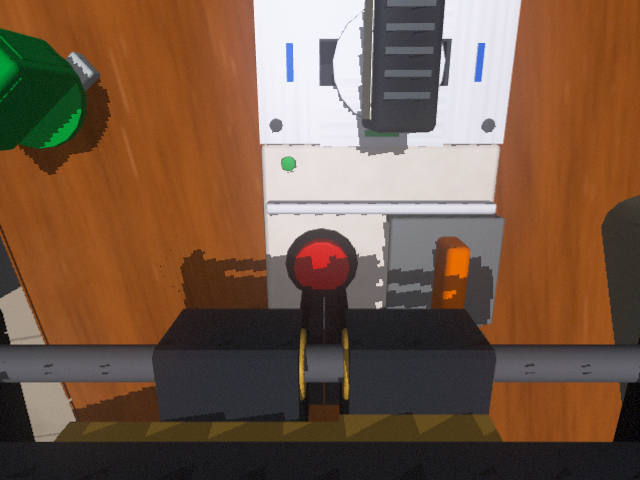

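The cover is fully open at (445,270). The red button is exposed at (322,263), matching the predicted (320,268), so I press.

Request:
step_arm --pt "0 0.2 -2.5 0 0 0 0" --pt "0 0 -2 0 0 0 0" --pt "0 0 -0.7 0 0 0 0" --pt "0 0 -0.3 0 0 0 0" --pt "0 0 -0.2 0 0 0 0"

```text
time: 14.62
position: [0.5321, -0.0411, 0.0465]
tool_rot: [-2.391, -2.036, 0.002]
ft_force: [-2.7, 0.4, 3.8]
grip_width: 0.009
grip_force: 1.6
```

Request:
step_arm --pt "0 0 -0.15 0 0 0 0" --pt "0 0 -0.15 0 0 0 0" --pt "0 0 -0.1 0 0 0 0" --pt "0 0 0 0 0 0 0" --pt "0 0 0 0 0 0 0"

```text
time: 15.03
position: [0.5329, -0.0412, 0.0443]
tool_rot: [2.391, 2.036, 0.0]
ft_force: [-5.4, 0.4, 10.0]
grip_width: 0.0
grip_force: 4.8
```

Request:
step_arm --pt "0 0 -0.1 0 0 0 0" --pt "0 0 -0.1 0 0 0 0" --pt "0 0 0 0 0 0 0" --pt "0 0 0 0 0 0 0" --pt "0 0 0 0 0 0 0"

```text
time: 15.45
position: [0.5329, -0.0412, 0.0439]
tool_rot: [2.391, 2.036, -0.001]
ft_force: [-9.8, 0.3, 21.0]
grip_width: 0.004
grip_force: 10.5
```

Request:
step_arm --pt "0 0 1 0 0 0 0" --pt "0 0 3 0 0 0 0.4" --pt "0 0 2 0 0 0 0.4" --pt "1.5 -0.3 0 0 0 0 0.4" --pt "2 -0.4 0 0 0 0 0.4"

```text
time: 15.87
position: [0.5694, -0.0485, 0.1035]
tool_rot: [2.388, 2.034, 0.005]
ft_force: [-0.2, -0.0, -0.4]
grip_width: 0.223
grip_force: 0.0
```

Request:
step_arm --pt "2 -0.4 0 0 0 0 0.4" --pt "0.9 -0.1 0 0 0 0 0.4" --pt "0 0 0 0 0 0 0.4" --pt "0 0 0 0 0 0 0.4" --pt "0 0 0 0 0 0 0.4"

```text
time: 16.28
position: [0.5956, -0.0528, 0.1004]
tool_rot: [-2.391, -2.037, 0.001]
ft_force: [-0.3, -0.4, -0.7]
grip_width: 0.399
grip_force: 0.0
```

Request:
step_arm --pt "0 0 -1.5 0 0 0 0.4" --pt "0 0 -1.5 0 0 0 0.4" --pt "0 0 -0.7 0 0 0 0.4" --pt "0 0 0 0 0 0 0.4" --pt "0 0 0 0 0 0 0.05"

```text
time: 16.7
position: [0.5959, -0.0531, 0.0636]
tool_rot: [-2.391, -2.037, 0.001]
ft_force: [0.6, -0.5, 0.6]
grip_width: 0.373
grip_force: 0.0
```

Request:
step_arm --pt "0 0 0 0 0 0 0.05" --pt "0 0 0 0 0 0 0.05" --pt "0 0 0 0 0 0 0.05" --pt "0 0 0 0 0 0 0.05" --pt "0 0 0 0 0 0 0.05"

```text
time: 17.12
position: [0.5971, -0.0533, 0.0643]
tool_rot: [2.391, 2.036, 0.001]
ft_force: [-0.1, -0.9, 2.1]
grip_width: 0.135
grip_force: 20.0
```

Gripped; sliding shut.

Request:
step_arm --pt "-0.6 0.1 0 0 0 0 0.05" --pt "-1.4 0.22 0 0 0 0 0.05" --pt "-1.5 0.24 0 0 0 0 0.05" --pt "-1.5 0.24 0 0 0 0 0.05" --pt "-1.2 0.19 0 0 0 0 0.05"

```text
time: 17.53
position: [0.5345, -0.0432, 0.0643]
tool_rot: [2.39, 2.036, 0.003]
ft_force: [1.9, 0.5, 1.9]
grip_width: 0.133
grip_force: 20.0
```

Request:
step_arm --pt "-0.2 0.03 0 0 0 0 0.05" --pt "-0.2 0.03 0 0 0 0 0.05" --pt "-0.1 0.02 0 0 0 0 0.05" --pt "0 0 0 0 0 0 0.05" --pt "0 0 0 0 0 0 0.05"

```text
time: 17.95
position: [0.5322, -0.0428, 0.0643]
tool_rot: [2.39, 2.034, 0.006]
ft_force: [5.1, -0.4, -0.5]
grip_width: 0.134
grip_force: 20.0
```

Request:
step_arm --pt "-0.1 0.02 0 0 0 0 0.05" --pt "-0.1 0.02 0 0 0 0 0.05" --pt "0 0 0 0 0 0 0.05" --pt "0 0 0 0 0 0 0.05" --pt "0 0 0 0 0 0 0.05"

```text
time: 18.37
position: [0.5321, -0.0427, 0.0644]
tool_rot: [2.388, 2.032, 0.011]
ft_force: [11.4, -1.1, -4.9]
grip_width: 0.135
grip_force: 20.0
```

Request:
step_arm --pt "0.2 -0.03 0 0 0 0 0.05" --pt "0 0 0 0 0 0 0.4" --pt "0 0 0 0 0 0 0.4" --pt "0 0 0 0 0 0 0.4" --pt "0 0 0 0 0 0 0.4"

```text
time: 18.78
position: [0.5283, -0.0423, 0.0629]
tool_rot: [-2.391, -2.036, 0.003]
ft_force: [-0.2, -0.1, 0.0]
grip_width: 0.346
grip_force: 0.0
```

Request:
step_arm --pt "0 0 1 0 0 0 0.4" --pt "0 0 2.5 0 0 0 0.4" --pt "0 0 3 0 0 0 0.4" --pt "0 0 3 0 0 0 0.4" --pt "0 0 3 0 0 0 0.4"

```text
time: 19.2
position: [0.5289, -0.0422, 0.1904]
tool_rot: [-2.391, -2.037, 0.001]
ft_force: [-0.2, -0.4, 0.4]
grip_width: 0.399
grip_force: 0.0
```

Request:
step_arm --pt "0 -3 0 0 0 0 0.4" --pt "0 -3 0 0 0 0 0.4" --pt "0 -3 0 0 0 0 0.4" --pt "0 0 0 0 0 0 0.4" --pt "0 0 0 0 0 0 0.4"

```text
time: 19.62
position: [0.5288, -0.1346, 0.1889]
tool_rot: [-2.396, -2.031, 0.001]
ft_force: [0.5, -0.6, 0.3]
grip_width: 0.398
grip_force: 0.0
```

Run:
```python
from h import *
s=ctrl.get_state();print(s['time'],s['position'],s['ft_force'])
im,d=ctrl.get_image('scene');w,_=ctrl.get_image('wrist')
a=cv2.resize(im[170:330,210:410],(400,320));b=cv2.resize(w,(400,320))
cv2.imwrite('pics/f7.png',np.hstack([a,b])[:,:,::-1])
c=cam('wrist',s);Q=R.from_euler('z',-9.2,degrees=True);f=lambda v:proj(c,Q.apply(v)+[.5717,.005,0])*[400/640,2/3]+[400,0]
print(f([[-.026,-.033,.08],[-.038,-.033,.08],[-.026,-.077,.08],[-.038,-.077,.08]]).round(0).tolist())
```

```text
19.6167 [ 0.5288213  -0.13455992  0.18890457] [ 0.49428129 -0.55391945  0.32307514]
[[595.0, 41.0], [583.0, 41.0], [596.0, 91.0], [584.0, 91.0]]
```

View pics/f7.png

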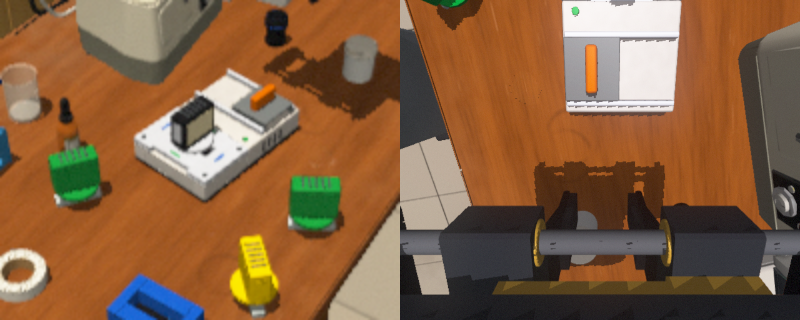

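The lamp stands locked on the plate at (192,125). The cover is shut with its ridge at (591,68), as predicted for shut. The bystanders are unmoved and the gripper is free.

```bash
python3 -c "
from bench import ctrl;print(ctrl.close_job())"
```

```text
the job is handed in; nothing more can be done
None
```

The job is handed in at about 20 s: the lamp head is seated and locked in the console, the cover was slid fully open, the button pressed to its stop and the cover shut again, and the jar, tape roll and eyepiece were not touched.

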